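# Take the canister tower apart and stand each canister in its own dish

### The arm

A 6-joint arm with a two-finger parallel gripper is mounted at the origin on a cart in front of the work surface, level with it; the furniture and walls round the work are solid. World frame = base frame: x ahead of the robot, y to its left, z up, the work surface at z = 0. Lengths are in mm, angles in rad, forces in N, time in s.
With the tool pointing down it reaches from about 300 to 775 mm from the base axis. Payload 14.6 kg.
Tool frame: the origin (TCP) lies at the very end of the fingers, on their centre line; the grasp point (between the pads) lies 19 mm behind it; z points along the fingers, y is the line along which they close (so a half turn about z gives the same grasp; the last joint's range is limited). The gripper opens to 94 mm and grips with 3 to 60 N. Pads are 16 mm wide; open, the fingers measure 119 mm over their backs; the gripper's body (75 mm by 177 mm) begins 78 mm behind the grasp point.
Start: joints at [-1.275, 0.3, 1.521, -0, 1.321, -0.067], TCP at [195.184, -514.191, 205.446] pointing down, gripper open.
Joint ranges: [-3.03, 3.03], [-0.79, 2.21], [0.23, 2.52], [-1.04, 4.18], [0, 3.07], [-2.55, 2.55]. Speed limits (rad/s): [2.22, 2.22, 2.57, 3.14, 3.14, 3.14].

### API

Orientations are given as [roll, pitch, yaw] about the fixed x, y, z axes, in that order (R = Rz(yaw) Ry(pitch) Rx(roll)).
In Python, from cell import manip, camera, get_calibration gives the robot as it stands.
- The arm moves only by the tool arm_command, never from a script. Its argument "targets" is a list of rows, each an object of numbers: "hand": the opening, from -1 (shut) to 1 (fully open), so that 0 is half open; "x", "y", "z": the shift along the tool's x, y, z in m; "yaw": the turn about the tool's z in rad. In form: [{"hand": .., "x": .., "y": .., "z": .., "yaw": ..}, ...]. A call has 1 to 10 rows; each row shifts and turns the commanded pose from where the row before left it, along the tool's axes as they then stand; what a row does not reach is not made up. A row lasts 1/10 s, in which the tool goes at most 50 mm and 8.59 degrees, less where a joint would pass 70% of its speed; a pose out of reach is approached as far as the arm can. A call is refused whole if a number of a shift passes 0.05 or a number of a turn 0.15, either way. A call with a gripper value outside its range is refused whole. The fingers move at their own pace and stop on an object; "newtons" is the grip in N (left out, the last holds). Time passes only in rows, so rows that do not move let the fingers close. It gives the time, the measured TCP pose, the force, the opening and the grip force at its end, in the units of the state.
- manip.read_state(): the state, without advancing time (a new reading comes with each control period).
- camera(name): name is "scene" or "top" or "wrist"; returns the picture (420x560x3 uint8, red, green, blue); there is no depth.
- get_calibration(name): a dict with "K" (3x3 intrinsics, pixels), "cam_to_world" (4x4, takes a point from camera to world coordinates). Camera axes: x right, y up, looking along -z (the intrinsics and any distortion apply to the point x, -y, -z); pixel columns grow to the right and rows downward; lengths in mm; the calibration is good to about 2 mm. The wrist camera is an equidistant fisheye: a pixel r from the principal point sees the ray r / f radians off the axis. A picture is of the moment at which its call begins: read the wrist's pose just before it. get_calibration takes no time and is no camera call; for the wrist camera it gives the pose at the moment of the call.
- manip.sign_off(): hands the job in; it is judged then, once.
The state is a dict: "clock": time; "joints": joint angles; "qd": joint speeds; "effort": joint torques, N m; "eef_pos": TCP position; "eef_rot": TCP orientation; "wrist_force": force on the tool from outside, world axes, zero at the start; "moment": the same for the moment, N m; "finger_gap": finger opening in mm; "finger_force": force on a finger pad.
Only numpy, scipy, OpenCV 4.12 (cv2) and the standard library are available. Lean on these libraries where they do the work, as an engineer would, in place of code of your own. Each camera call takes 0.05 s, during which the arm holds its last target. There are 200 camera calls.

### The job

Take the tower of four canisters apart from the top down (red, yellow, green, blue) and stand each one upright, flat on the floor of the dish of its own colour, letting go of it there before you take the next. Turn the arch-shaped green one so that its flat back meets the straight side of its dish. Never tip a canister over, and leave the mug and the lemon where they are.

Things in the scene. Friction and masses are not known exactly. Their poses are not given: they have to be found in the camera images.
- red_canister_center (a point): Loose round canister with white body and red lid, 32 mm in diameter, 48 mm tall, 0.08 kg, solid flat lid without knob. At the start: standing on the yellow one: the very top of the tower. This point is its centre, half-way up (24 mm above its underside); z is up.
- yellow_canister_center (a point): Loose round canister with white body and yellow lid, 42 mm in diameter, 48 mm tall, 0.11 kg, solid flat lid without knob. At the start: on the green one, under the red one. This point is its centre, half-way up (24 mm above its underside); z is up.
- green_canister_center (a point): Loose canister, white body, green flat lid, 48 mm tall, 0.15 kg; arch-shaped from above: half-round front of radius 26 mm (towards its +x), parallel flat sides 52 mm apart (y = +-26 mm), straight back at x = -21 mm. Starts on the blue one, under the yellow one, at any yaw within 0.7 rad. This point: on the axis of the half-round, half-way up (24 mm above its underside); z up.
- blue_canister_center (a point): Loose round canister with white body and blue lid, 68 mm in diameter, 48 mm tall, 0.2 kg, solid flat lid without knob. At the start: the bottom of the tower, standing on the worktop, under the green one. This point is its centre, half-way up (24 mm above its underside); z is up.
- red_dish: Low round dish with a red floor and a round red bead as rim, 46 mm inside diameter, for the red canister. Fixed to the worktop. The origin is on the worktop under its centre, z up; the floor a canister stands on is 6 mm above the origin, the bead's top 12 mm.
- yellow_dish: Low round dish with a yellow floor and a round yellow bead as rim, 56 mm inside diameter, for the yellow canister. Fixed to the worktop. The origin is on the worktop under its centre, z up; the floor a canister stands on is 6 mm above the origin, the bead's top 12 mm.
- green_dish: Low arch-shaped dish, green floor and bead rim, 5 mm wider all round than the green canister: inside, half-round of radius 31 mm towards its +x, sides at y = +-31 mm, straight back at x = -26 mm. The canister fits only with its x axis along the dish's. Fixed, yaw varies. Origin: on the worktop under the half-round's axis, z up; floor 6 mm, bead top 12 mm above it.
- blue_dish: Low round dish with a blue floor and a round blue bead as rim, 82 mm inside diameter, for the blue canister. Fixed to the worktop. The origin is on the worktop under its centre, z up; the floor a canister stands on is 6 mm above the origin, the bead's top 12 mm.
- mug_center (a point): Bystander: white patterned mug with a handle, about 82 mm across, 91 mm tall; centre of its cup, half-way up. Leave it alone.
- lemon_center (a point): Bystander: yellow lemon, about 71 x 53 x 51 mm; its centre. Leave it alone.
Mind the look-alikes: they are no part of the job. What is shaped like the part that bears green_canister_center but turquoise is not meant. What is shaped like the part that bears blue_canister_center but turquoise is not meant.

How it is judged (in metres and radians):
On the way, in this order (a step that is already met when the one before it is completed fails the run):
1. the red canister stands released in the red dish (horizontal distance between red_canister_center and red_dish below 0.01 m and height (world z) of red_canister_center between 0.027 and 0.0325 m and angle between red_canister_center's own z axis and vertical below 0.08 rad and contact force between red_canister and the fingers below 0.1 N), for 0.2 s.
2. the yellow canister stands released in the yellow dish (horizontal distance between yellow_canister_center and yellow_dish below 0.01 m and height (world z) of yellow_canister_center between 0.027 and 0.0325 m and angle between yellow_canister_center's own z axis and vertical below 0.08 rad and contact force between yellow_canister and the fingers below 0.1 N), for 0.2 s.
3. the green canister stands released in the green dish (horizontal distance between green_canister_center and green_dish below 0.01 m and height (world z) of green_canister_center between 0.027 and 0.0325 m and angle between green_canister_center's own z axis and vertical below 0.08 rad and angle between the x axis of green_canister_center and the x axis of green_dish, either way round below 0.35 rad and contact force between green_canister and the fingers below 0.1 N), for 0.2 s.
4. the blue canister stands released in the blue dish (horizontal distance between blue_canister_center and blue_dish below 0.01 m and height (world z) of blue_canister_center between 0.027 and 0.0325 m and angle between blue_canister_center's own z axis and vertical below 0.08 rad and contact force between blue_canister and the fingers below 0.1 N), for 0.2 s.
At the end, for the whole second after the job is handed in: Each canister stands upright (0.08 rad) and at rest in the dish of its colour: centre within 10 mm of the dish's, half-way point 27 to 32.5 mm above the worktop (seated: 30 mm), the green one's x axis within 0.35 rad of its dish's; none touched by the fingers (all of step 1 and all of step 2 and all of step 3 and all of step 4 and linear speed of each of red_canister, yellow_canister, green_canister, blue_canister below 0.02 m/s).
It fails at once if a canister is tipped by more than 0.6 rad (angle between any of red_canister_center, yellow_canister_center, green_canister_center, blue_canister_center's own z axis and vertical above 0.6 rad).
It fails at once if the mug is moved by more than 20 mm (distance of mug_center from where it was at the start of the episode above 0.02 m).
It fails at once if the lemon is moved by more than 20 mm (distance of lemon_center from where it was at the start of the episode above 0.02 m).
It also fails if it takes over 112 s, if anything falls off the work surface, if the arm or the gripper's body presses on something with over 40 N, if the wrist force passes 120 N, or if a joint passes its speed limit or range.

## Working session

There is one attempt and no reset: what is moved stays moved. The work goes in short steps, Python scripts to look and compute and a tool call to move; the robot and the scene stay as the last step left them, time stands still between calls to the robot, and variables do not carry over. Pictures are saved under pics/ and viewed, at most 14 in all, crops included, and the job is handed in when it is done.

Besides the shell and the picture viewer there is one more tool, called after "Emit:" by a JSON object that holds its "fn" and its "kwargs". arm_command: Moves the arm, as the interface text tells. Its arguments: {"type":"object","properties":{"targets":{"type":"array"},"newtons":{"type":"number"}},"required":["targets"]}

```bash
mkdir -p pics; python3 - <<'E'
from cell import manip,camera,get_calibration
import cv2,numpy as np
for n in("scene","top"):
    im=camera(n); cv2.imwrite(f"pics/{n}0.png",im[:,:,::-1]); c=get_calibration(n); print(n,{k:np.round(v,3).tolist() if not isinstance(v,str) else v for k,v in c.items()})
s=manip.read_state(); print(s)
E
```

```text
scene {'K': [[384.336, 0.0, 275.066], [0.0, 384.336, 207.144], [0.0, 0.0, 1.0]], 'cam_to_world': [[-0.865, 0.235, -0.444, -74.35], [-0.502, -0.381, 0.777, 772.548], [0.014, 0.894, 0.447, 583.42], [0.0, 0.0, 0.0, 1.0]]}
top {'K': [[493.106, 0.0, 282.179], [0.0, 493.106, 203.45], [0.0, 0.0, 1.0]], 'cam_to_world': [[0.017, 0.993, -0.12, 204.745], [-1.0, 0.016, -0.009, -48.603], [-0.007, 0.121, 0.993, 1664.663], [0.0, 0.0, 0.0, 1.0]]}
{'clock': 0.1, 'joints': array([-1.27459889e+00,  3.00404906e-01,  1.52149502e+00, -3.79081508e-05,
        1.32071197e+00, -6.66148925e-02]), 'qd': array([-0.00232562, -0.00231673, -0.00229462,  0.00042779, -0.00038875,
        0.00070171]), 'effort': array([-1.11083114e-03, -5.32646763e+01, -3.53282797e+01,  7.08971894e-02,
        2.35205231e-02, -4.72762360e-05]), 'eef_pos': array([ 195.11074993, -513.98353118,  204.95905086]), 'eef_rot': array([-3.14057323e+00, -3.12085375e-05,  3.62821713e-01]), 'wrist_force': array([-0.96076354, -0.48994399,  0.21922223]), 'moment': array([-0.0082998 ,  0.05860189, -0.00790339]), 'finger_force': 0.0, 'finger_gap': 93.91789588611795}
```

View pics/scene0.png

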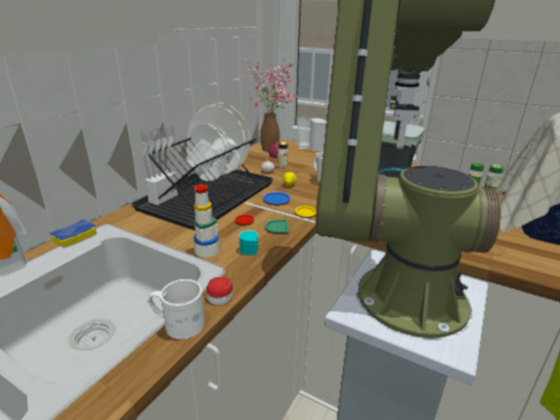

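View pics/top0.png

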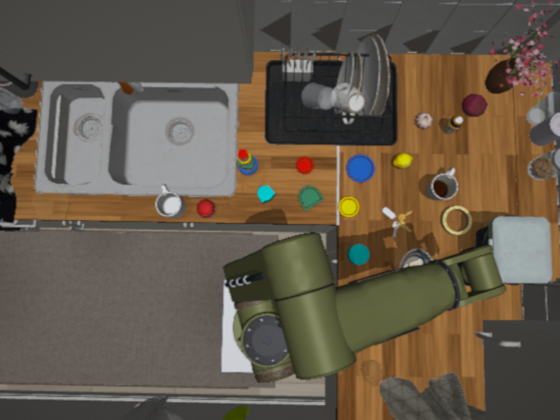

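The top view shows the tower at about (247,158) and the red dish at (305,165). The green dish is at (310,198), blue at (360,168) and yellow at (348,207). Turquoise look-alikes are at (265,193), an arch, and (358,254), a round one. The tower is the stack with red, yellow, green and blue lids. I'll confirm that in an enlarged crop and measure at the same time.

```bash
cat > h.py <<'E'
import cv2,numpy as np
from cell import manip,camera,get_calibration
def ray(n,uv,c=None):
    c=c or get_calibration(n);K=np.array(c["K"]);T=np.array(c["cam_to_world"])
    uv=np.atleast_2d(np.array(uv,float));d=(uv-K[:2,2])/[K[0,0],K[1,1]]
    if n=="wrist":
        r=np.linalg.norm(d,axis=1);k=np.sin(r)/np.maximum(r,1e-9)
        v=np.c_[d[:,0]*k,-d[:,1]*k,-np.cos(r)]
    else: v=np.c_[d[:,0],-d[:,1],-np.ones(len(d))]
    return T[:3,3],v@T[:3,:3].T
def plane(n,uv,z,c=None):
    o,v=ray(n,uv,c);return o+v*((z-o[2])/v[:,2])[:,None]
HUE=dict(red=(-8,8),yellow=(24,34),green=(62,84),turq=(85,98),blue=(102,125))
def mask(im,col,s=110,vmin=50):
    h=cv2.cvtColor(im,cv2.COLOR_RGB2HSV).astype(int);H=(h[...,0]+20)%180-20
    a,b=HUE[col];return ((H>=a)&(H<=b)&(h[...,1]>s)&(h[...,2]>vmin)).astype(np.uint8)
def blobs(im,col,amin=25,**k):
    n,l,st,ce=cv2.connectedComponentsWithStats(mask(im,col,**k))
    return [(st[i].tolist(),ce[i].round(1).tolist(),l==i) for i in range(1,n) if st[i][4]>=amin]
E
python3 - <<'E'
from h import *
a=cv2.imread("pics/top0.png")[:,:,::-1];b=cv2.imread("pics/scene0.png")[:,:,::-1]
for n,im in(("top",a),("scene",b)):
  for c in HUE:
    for st,ce,_ in blobs(im,c):
      print(n,c,st,ce,plane(n,[ce],9)[0].round(0)[:2])
A=cv2.resize(a[135:265,225:385],None,fx=4,fy=4,interpolation=2);B=cv2.resize(b[170:270,170:330],None,fx=4,fy=4,interpolation=2)
B=B[:,:640]; cv2.imwrite("pics/c0.png",np.vstack([A[:360],B])[:600+160][:,:,::-1][:760:1] if 0 else cv2.resize(np.vstack([A,B]),(440,580))[:,:,::-1])
E
```

```text
top red [523, 58, 9, 9, 44] [526.5, 61.6] [ 919. -877.]
top red [506, 77, 10, 8, 41] [510.2, 80.2] [ 850. -818.]
top red [521, 78, 12, 9, 48] [526.3, 83.4] [ 839. -873.]
top red [462, 94, 25, 22, 411] [474.1, 104.6] [ 761. -690.]
top red [238, 149, 10, 11, 88] [242.3, 153.7] [575. 106.]
top red [296, 156, 18, 18, 253] [304.4, 164.7] [ 540. -107.]
top red [197, 200, 18, 18, 259] [205.4, 208.2] [385. 226.]
top yellow [238, 153, 14, 11, 50] [245.6, 159.8] [554.  95.]
top yellow [393, 153, 20, 16, 229] [402.4, 160.4] [ 560. -441.]
top yellow [339, 196, 20, 22, 342] [348.4, 206.4] [ 399. -257.]
top yellow [236, 411, 11, 9, 35] [240.5, 415.4] [-283.   89.]
top green [238, 160, 16, 8, 33] [247.3, 164.8] [537.  88.]
top green [299, 187, 24, 23, 289] [309.2, 197.2] [ 428. -124.]
top turq [257, 186, 18, 17, 210] [265.0, 193.4] [439.  26.]
top turq [348, 244, 22, 21, 355] [358.2, 254.1] [ 240. -290.]
top blue [347, 155, 27, 27, 591] [360.2, 167.8] [ 532. -297.]
top blue [239, 157, 19, 17, 88] [249.4, 168.0] [526.  81.]
scene red [268, 140, 12, 18, 116] [273.5, 148.8] [ 816. -762.]
scene red [19
[... 356 characters left out ...]
 397. -254.]
scene yellow [51, 227, 45, 20, 307] [73.9, 238.0] [884. 245.]
scene green [472, 166, 11, 5, 39] [477.2, 168.1] [  -53. -1003.]
scene green [491, 168, 11, 5, 31] [496.4, 170.2] [ -126. -1019.]
scene green [196, 219, 20, 9, 53] [206.7, 223.8] [617. -16.]
scene green [266, 221, 22, 11, 194] [276.9, 226.4] [ 425. -115.]
scene turq [379, 167, 23, 6, 71] [390.3, 169.4] [ 261. -787.]
scene turq [239, 231, 19, 24, 388] [248.2, 242.3] [449.   7.]
scene blue [264, 192, 26, 13, 258] [276.3, 197.9] [ 528. -290.]
scene blue [554, 211, 6, 8, 26] [557.2, 214.0] [-322. -671.]
scene blue [51, 220, 43, 19, 328] [72.6, 229.5] [930. 217.]
scene blue [194, 236, 24, 9, 104] [206.2, 240.8] [555.  62.]
```

View pics/c0.png

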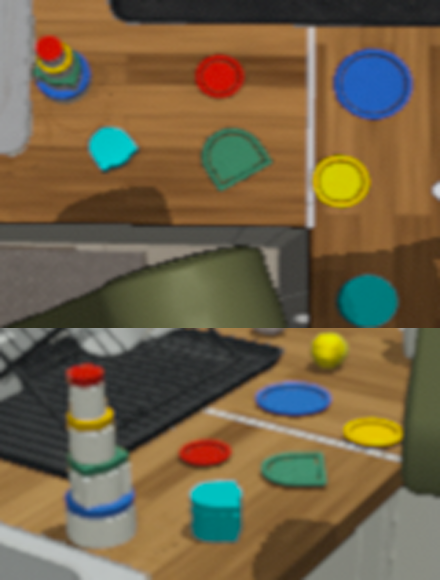

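The crop confirms it: the tower is the stack of white cans with red, yellow, green and blue lids. The all-turquoise arch can and turquoise disc stand apart from it and are not meant. The green dish's flat back faces lower right, so its yaw is about +0.55. Next I turn the tool to world yaw 0, rise, and fly over the dishes.

Emit:
{"fn": "arm_command", "kwargs": {"targets": [{"hand": 1, "z": -0.035, "yaw": 0.121}, {"hand": 1, "z": -0.035, "yaw": 0.121}, {"hand": 1, "z": -0.03, "yaw": 0.121}, {"hand": 1}]}}

```text
schema error: expected keys hand, x, y, z, yaw
```

Emit:
{"fn": "arm_command", "kwargs": {"targets": [{"hand": 1, "x": 0.024, "y": -0.034}, {"hand": 1, "x": 0.024, "y": -0.034}, {"hand": 1, "x": 0.024, "y": -0.034}, {"hand": 1, "x": 0.024, "y": -0.034}, {"hand": 1, "x": 0.024, "y": -0.034}, {"hand": 1, "x": 0.024, "y": -0.034}, {"hand": 1, "x": 0.024, "y": -0.034}, {"hand": 1, "x": 0.024, "y": -0.034}, {"hand": 1, "x": 0.024, "y": -0.034}, {"hand": 1, "x": 0.024, "y": -0.034}]}}

```text
schema error: expected keys hand, x, y, z, yaw
```

Emit:
{"fn": "arm_command", "kwargs": {"targets": [{"hand": 1}, {"hand": 1}, {"hand": 1}]}}

```text
schema error: expected keys hand, x, y, z, yaw
```

```bash
python3 - <<'E'
from h import *
c=get_calibration("wrist");im=camera("wrist");cv2.imwrite("pics/w1.png",im[:,:,::-1]);np.save("c1.npy",c,allow_pickle=True)
print(c["K"],np.round(c["cam_to_world"],2))
print(manip.read_state()["eef_pos"])
E
```

```text
[[325.1922621    0.         275.13052122]
 [  0.         325.1922621  203.5472393 ]
 [  0.           0.           1.        ]] [[ 3.6000e-01  9.0000e-01  2.6000e-01  2.7124e+02]
 [-9.3000e-01  3.4000e-01  1.0000e-01 -4.8527e+02]
 [-0.0000e+00 -2.8000e-01  9.6000e-01  3.8545e+02]
 [ 0.0000e+00  0.0000e+00  0.0000e+00  1.0000e+00]]
[ 195.13000665 -514.02808348  205.04266273]
```

View pics/w1.png

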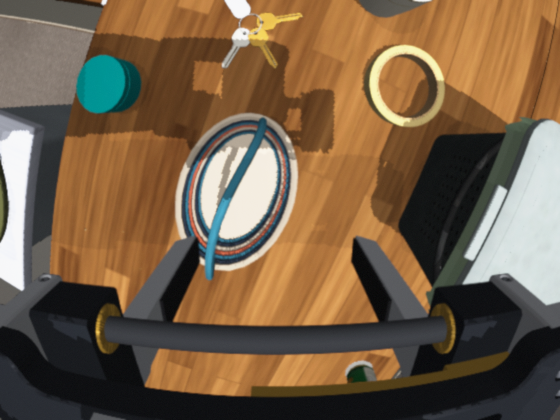

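The arm has not moved because every key is required in each row. The picture shows the start spot, with a plate at (240,190) and the round turquoise can at (108,83). I'll resend the moves with full rows.

Emit:
{"fn": "arm_command", "kwargs": {"targets": [{"hand": 1, "x": 0, "y": 0, "z": -0.035, "yaw": 0.121}, {"hand": 1, "x": 0, "y": 0, "z": -0.035, "yaw": 0.121}, {"hand": 1, "x": 0, "y": 0, "z": -0.03, "yaw": 0.121}, {"hand": 1, "x": 0, "y": 0, "z": 0, "yaw": 0}]}}

```text
clock: 0.55
eef_pos: [195.5, -515.0, 309.4]
eef_rot: [3.136, -0.002, -0.004]
wrist_force: [0.5, 0.1, -0.3]
finger_gap: 93.7
finger_force: 0.0
```

Emit:
{"fn": "arm_command", "kwargs": {"targets": [{"hand": 1, "x": 0.024, "y": -0.034, "z": 0, "yaw": 0}, {"hand": 1, "x": 0.024, "y": -0.034, "z": 0, "yaw": 0}, {"hand": 1, "x": 0.024, "y": -0.034, "z": 0, "yaw": 0}, {"hand": 1, "x": 0.024, "y": -0.034, "z": 0, "yaw": 0}, {"hand": 1, "x": 0.024, "y": -0.034, "z": 0, "yaw": 0}, {"hand": 1, "x": 0.024, "y": -0.034, "z": 0, "yaw": 0}, {"hand": 1, "x": 0.024, "y": -0.034, "z": 0, "yaw": 0}, {"hand": 1, "x": 0.024, "y": -0.034, "z": 0, "yaw": 0}, {"hand": 1, "x": 0.024, "y": -0.034, "z": 0, "yaw": 0}, {"hand": 1, "x": 0.024, "y": -0.034, "z": 0, "yaw": 0}]}}

```text
clock: 1.55
eef_pos: [435.7, -172.6, 304.6]
eef_rot: [-3.141, 0.001, 0.001]
wrist_force: [0.2, -1.0, -0.9]
finger_gap: 94.0
finger_force: 0.0
```

Emit:
{"fn": "arm_command", "kwargs": {"targets": [{"hand": 1, "x": 0, "y": 0, "z": 0, "yaw": 0}, {"hand": 1, "x": 0, "y": 0, "z": 0, "yaw": 0}, {"hand": 1, "x": 0, "y": 0, "z": 0, "yaw": 0}]}}

```text
clock: 1.85
eef_pos: [434.8, -174.9, 305.0]
eef_rot: [-3.141, 0.001, -0.0]
wrist_force: [-0.5, 0.2, -0.0]
finger_gap: 93.9
finger_force: 0.0
```

```bash
python3 - <<'E'
from h import *
c=get_calibration("wrist");im=camera("wrist");cv2.imwrite("pics/w2.png",im[:,:,::-1]);np.save("c2.npy",c,allow_pickle=True)
s=manip.read_state();print(s["clock"],s["eef_pos"],s["eef_rot"],np.array(c["cam_to_world"])[:3,3])
for k in HUE:
  for st,ce,_ in blobs(im,k,150): print(k,st,ce,plane("wrist",[ce],10,c)[0].round(1)[:2])
E
```

```text
1.9 [ 434.70455595 -175.08576637  305.11655332] [-3.14149639e+00  5.03531464e-04 -1.09421913e-03] [ 516.29349868 -175.1208021   485.40466072]
red [538, 0, 22, 29, 426] [550.0, 9.8] [ 765.9 -704.6]
red [207, 75, 43, 41, 1403] [227.5, 94.8] [ 540.7 -105.9]
red [23, 98, 24, 27, 533] [34.7, 110.8] [547.1 248.8]
red [34, 185, 29, 35, 762] [47.9, 202.4] [378.9 241.1]
yellow [428, 76, 37, 34, 938] [446.8, 92.7] [ 559.2 -445.8]
yellow [307, 167, 45, 44, 1357] [328.4, 188.3] [ 400.9 -255.6]
green [75, 91, 21, 36, 250] [89.0, 110.2] [533.9 125.8]
green [216, 144, 57, 55, 1692] [241.3, 168.4] [ 431.3 -124.5]
turq [122, 151, 45, 41, 1206] [141.8, 169.1] [433.1  34.5]
turq [321, 262, 45, 48, 1595] [341.8, 286.3] [ 229.1 -289. ]
blue [326, 70, 63, 64, 3012] [356.4, 101.4] [ 533.  -294.1]
blue [88, 86, 31, 45, 411] [107.4, 107.6] [534.5  89.8]
```

View pics/w2.png

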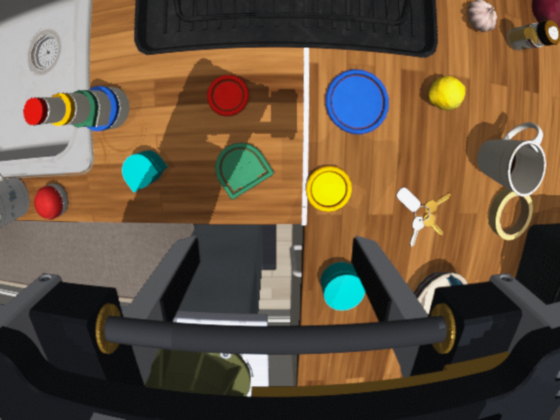

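The picture shows the four dishes clearly: red (228,95), blue (357,101), yellow (328,188) and green (242,168). The lemon is at (447,93) and the tower at the left (35..125,108). I'll work out the dish poses and fly the camera over the tower.

Emit:
{"fn": "arm_command", "kwargs": {"targets": [{"hand": 1, "x": 0.004, "y": -0.044, "z": -0.005, "yaw": 0}, {"hand": 1, "x": 0.004, "y": -0.044, "z": -0.005, "yaw": 0}, {"hand": 1, "x": 0.004, "y": -0.044, "z": -0.005, "yaw": 0}, {"hand": 1, "x": 0.004, "y": -0.044, "z": -0.005, "yaw": 0}, {"hand": 1, "x": 0.004, "y": -0.044, "z": -0.005, "yaw": 0}, {"hand": 1, "x": 0.004, "y": -0.042, "z": -0.005, "yaw": 0}, {"hand": 1, "x": 0, "y": 0, "z": 0, "yaw": 0}, {"hand": 1, "x": 0, "y": 0, "z": 0, "yaw": 0}, {"hand": 1, "x": 0, "y": 0, "z": 0, "yaw": 0}]}}

```text
clock: 2.8
eef_pos: [459.3, 86.4, 335.3]
eef_rot: [3.141, 0.0, -0.002]
wrist_force: [0.3, 0.1, 0.1]
finger_gap: 94.2
finger_force: 0.0
```

```bash
python3 - <<'E'
from h import *
im=cv2.imread("pics/w2.png")[:,:,::-1];c=np.load("c2.npy",allow_pickle=True).item()
for k,u in(("red",(227,95)),("yellow",(328,188)),("green",(241,168)),("blue",(356,101))):
  for st,ce,m in blobs(im,k,150,s=90,vmin=35):
    if np.hypot(ce[0]-u[0],ce[1]-u[1])>12: continue
    co=max(cv2.findContours(m.astype(np.uint8),0,1)[0],key=len)[:,0]
    p=plane("wrist",co,9,c)[:,:2].astype(np.float32)
    print(k,cv2.fitEllipse(p),cv2.minAreaRect(cv2.convexHull(p)))
c=get_calibration("wrist");im=camera("wrist");cv2.imwrite("pics/w3.png",im[:,:,::-1]);np.save("c3.npy",c,allow_pickle=True)
s=manip.read_state();print(s["clock"],s["eef_pos"],s["eef_rot"],np.array(c["cam_to_world"])[:3,3])
for k,z in(("red",191),("yellow",140),("green",92),("blue",44)):
  for st,ce,_ in blobs(im,k,100): print(k,st,ce,plane("wrist",[ce],z,c)[0].round(1)[:2])
E
```

```text
red ((540.777587890625, -105.47235870361328), (60.57759094238281, 61.5952033996582), 8.932419776916504) ((540.6048583984375, -106.19625091552734), (61.98217010498047, 59.34169006347656), 88.51144409179688)
yellow ((399.19525146484375, -256.7810974121094), (67.4122314453125, 67.47233581542969), 169.02188110351562) ((398.948974609375, -257.154052734375), (67.53772735595703, 67.41910552978516), 46.309173583984375)
green ((430.0326232910156, -123.93730926513672), (74.96170043945312, 81.8455810546875), 36.09780502319336) ((433.3465270996094, -121.74513244628906), (70.287841796875, 75.9657974243164), 32.09416198730469)
blue ((533.3273315429688, -296.06585693359375), (95.0677719116211, 95.43695831298828), 141.65863037109375) ((533.502197265625, -296.13470458984375), (95.21308135986328, 95.25727844238281), 46.681617736816406)
2.85 [459.32968023  86.29573251 335.29040644] [ 3.14140751e+00  2.57733426e-04 -2.24564965e-03] [540.76988835  86.06984292 515.71459126]
red [377, 96, 36, 38, 1081] [394.2, 114.7] [540.9 -36.6]
red [256, 101, 31, 31, 727] [270.9, 116.1] [535.6  90.3]
red [172, 193, 37, 38, 1066] [189.5, 211.5] [436.9 178.2]
yellow [533, 111, 25, 26, 498] [545.3, 123.7] [ 554.  -316.2]
yellow [449, 182, 30, 36, 745] [462.4, 199.0] [ 436.7 -166.7]
green [380, 159, 45, 49, 1267] [399.3, 181.0] [449.3 -87.6]
blue [251, 93, 47, 38, 249] [277.1, 105.1] [549.1  83.3]
blue [467, 102, 41, 53, 1649] [486.5, 127.8] [ 534.  -267.2]
blue [255, 127, 30, 12, 101] [268.5, 134.3] [506.7  95.8]
```

View pics/w3.png

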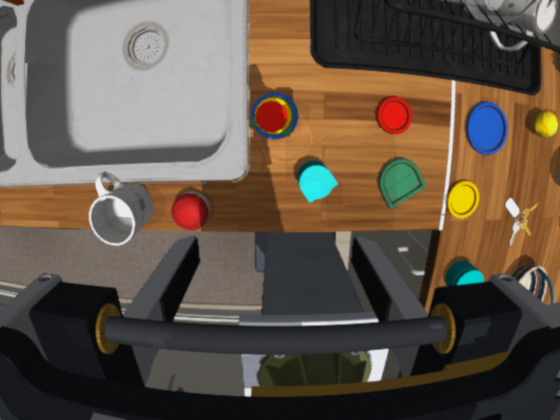

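The picture shows the tower nearly end-on at (273,116), with the red lid at (271,116), the sink on the left and the rack at the top. Before descending I check rack clearance, because the wrist camera leads on the +x side.

```bash
python3 - <<'E'
from h import *
c2=np.load("c2.npy",allow_pickle=True).item();c3=np.load("c3.npy",allow_pickle=True).item()
def tri(a,b):
    A=0;B=0
    for n,u,c in(a,b):
        o,v=ray(n,[u],c);v=v[0]/np.linalg.norm(v[0]);P=np.eye(3)-np.outer(v,v);A=A+P;B=B+P@o
    return np.linalg.solve(A,B).round(0)
print(tri(("wrist",(137,50),c2),("wrist",(313,62),c3)),tri(("wrist",(437,50),c2),("wrist",(537,90),c3)))
for z in(100,200):print(z,plane("top",[(348,114),(320,107),(385,112),(340,90)],z)[:,:2].round(0).tolist())
E
```

```text
[617.  30.  24.] [ 625. -428.    7.]
100 [[692.0, -244.0], [714.0, -152.0], [701.0, -364.0], [773.0, -217.0]]
200 [[661.0, -231.0], [682.0, -146.0], [669.0, -344.0], [737.0, -207.0]]
```

Rack rim is low (24 mm) and its contents start at x ≈ 690, so yaw 0 is safe. I go over red (535.6, 90.3), descend to TCP z 158 and grip.

Emit:
{"fn": "arm_command", "kwargs": {"targets": [{"hand": 1, "x": 0.038, "y": -0.002, "z": 0, "yaw": 0}, {"hand": 1, "x": 0.0383, "y": -0.002, "z": 0, "yaw": 0}, {"hand": 1, "x": 0, "y": 0, "z": 0, "yaw": 0}, {"hand": 1, "x": 0, "y": 0, "z": 0, "yaw": 0}, {"hand": 1, "x": 0, "y": 0, "z": 0.04, "yaw": 0}, {"hand": 1, "x": 0, "y": 0, "z": 0.04, "yaw": 0}, {"hand": 1, "x": 0, "y": 0, "z": 0.04, "yaw": 0}, {"hand": 1, "x": 0, "y": 0, "z": 0.035, "yaw": 0}, {"hand": 1, "x": 0, "y": 0, "z": 0.022, "yaw": 0}, {"hand": 1, "x": 0, "y": 0, "z": 0, "yaw": 0}]}}

```text
clock: 3.85
eef_pos: [533.8, 91.0, 156.6]
eef_rot: [3.141, 0.004, -0.001]
wrist_force: [-1.1, 0.1, 0.2]
finger_gap: 93.7
finger_force: 0.0
```

```bash
cat > tow.py <<'E'
from h import *
import sys
c=get_calibration("wrist");im=camera("wrist");cv2.imwrite(f"pics/{sys.argv[1]}.png",im[:,:,::-1])
s=manip.read_state();print(round(s["clock"],2),s["eef_pos"].round(1),s["eef_rot"].round(3),s["finger_gap"])
k=sys.argv[2];z=float(sys.argv[3])
for st,ce,m in blobs(im,k,150,s=90,vmin=35):
    co=max(cv2.findContours(m.astype(np.uint8),0,1)[0],key=len)[:,0]
    if len(co)<8: continue
    p=plane("wrist",co,z,c)[:,:2].astype(np.float32);e=cv2.fitEllipse(p);r=cv2.minAreaRect(cv2.convexHull(p))
    print(k,st,np.round(e[0]+e[1],1).tolist(),"rect",[np.round(x,1).tolist() for x in r])
E
python3 tow.py w4 red 192
```

```text
3.9 [534.9  91.2 158.8] [ 3.141e+00  1.000e-03 -1.000e-03] 93.91583581302284
red [424, 158, 47, 53, 1918] [582.7, 3.8, 27.0, 27.7] rect [[582.9, 3.8], [28.1, 27.0], 89.6]
red [246, 239, 62, 63, 3074] [537.2, 90.2, 31.1, 35.5] rect [[537.2, 90.0], [31.1, 35.7], 87.8]
red [172, 302, 18, 22, 257] [508.1, 143.4, 9.0, 16.1] rect [[507.8, 142.5], [8.8, 16.7], 60.7]
```

Red is centred between the fingers to about 1 mm. I grip it.

Emit:
{"fn": "arm_command", "kwargs": {"targets": [{"hand": 0, "x": 0, "y": 0.001, "z": 0, "yaw": 0}, {"hand": -0.2, "x": 0, "y": 0, "z": 0, "yaw": 0}, {"hand": -0.3, "x": 0, "y": 0, "z": 0, "yaw": 0}, {"hand": -0.5, "x": 0, "y": 0, "z": 0, "yaw": 0}, {"hand": -0.5, "x": 0, "y": 0, "z": 0, "yaw": 0}, {"hand": -0.5, "x": 0, "y": 0, "z": 0, "yaw": 0}], "newtons": 15}}

```text
clock: 4.5
eef_pos: [535.6, 90.8, 158.5]
eef_rot: [3.142, -0.0, -0.0]
wrist_force: [-0.5, -0.1, -0.1]
finger_gap: 49.9
finger_force: 0.0
```

Emit:
{"fn": "arm_command", "kwargs": {"targets": [{"hand": -0.6, "x": 0, "y": 0, "z": 0, "yaw": 0}, {"hand": -0.6, "x": 0, "y": 0, "z": 0, "yaw": 0}, {"hand": -0.6, "x": 0, "y": 0, "z": 0, "yaw": 0}, {"hand": -0.6, "x": 0, "y": 0, "z": 0, "yaw": 0}, {"hand": -0.6, "x": 0, "y": 0, "z": 0, "yaw": 0}], "newtons": 15}}

```text
clock: 5.0
eef_pos: [535.6, 90.8, 158.4]
eef_rot: [-3.142, 0.0, -0.0]
wrist_force: [0.2, -0.0, -0.3]
finger_gap: 31.8
finger_force: 15.0
```

Red is gripped (31.8 mm, 15 N). I lift it and carry it to the red dish (540.7, −106).

Emit:
{"fn": "arm_command", "kwargs": {"targets": [{"hand": -0.6, "x": 0, "y": 0, "z": -0.01, "yaw": 0}, {"hand": -0.6, "x": 0, "y": 0, "z": -0.02, "yaw": 0}, {"hand": -0.6, "x": 0, "y": 0, "z": -0.02, "yaw": 0}, {"hand": -0.6, "x": 0.001, "y": 0.033, "z": 0, "yaw": 0}, {"hand": -0.6, "x": 0.001, "y": 0.033, "z": 0, "yaw": 0}, {"hand": -0.6, "x": 0.001, "y": 0.033, "z": 0, "yaw": 0}, {"hand": -0.6, "x": 0.001, "y": 0.033, "z": 0, "yaw": 0}, {"hand": -0.6, "x": 0.001, "y": 0.033, "z": 0, "yaw": 0}, {"hand": -0.6, "x": 0, "y": 0.032, "z": 0, "yaw": 0}, {"hand": -0.6, "x": 0, "y": 0, "z": 0, "yaw": 0}]}}

```text
clock: 6.0
eef_pos: [540.4, -109.3, 209.0]
eef_rot: [3.141, -0.0, -0.003]
wrist_force: [1.2, 1.1, -1.6]
finger_gap: 31.8
finger_force: 15.0
```

Emit:
{"fn": "arm_command", "kwargs": {"targets": [{"hand": -0.6, "x": 0, "y": 0, "z": 0.03, "yaw": 0}, {"hand": -0.6, "x": 0, "y": 0, "z": 0.04, "yaw": 0}, {"hand": -0.6, "x": 0, "y": 0, "z": 0.04, "yaw": 0}, {"hand": -0.6, "x": 0, "y": 0, "z": 0.03, "yaw": 0}, {"hand": -0.6, "x": 0, "y": 0, "z": 0.015, "yaw": 0}, {"hand": -0.6, "x": 0, "y": 0, "z": 0, "yaw": 0}]}}

```text
clock: 6.6
eef_pos: [539.7, -105.4, 51.9]
eef_rot: [-3.141, 0.003, 0.0]
wrist_force: [-0.4, 0.0, 0.2]
finger_gap: 32.1
finger_force: 15.0
```

```bash
python3 tow.py w5 red 75; python3 - <<'E'
import cv2
im=cv2.imread("pics/w5.png"); cv2.imwrite("pics/w5c.png",cv2.resize(im[150:400,150:430],None,fx=2,fy=2))
E
```

```text
6.65 [ 540.5 -105.7   53.5] [-3.141e+00  1.000e-03  0.000e+00] 31.47590153791481
red [233, 182, 85, 64, 3278] [568.7, -105.7, 34.7, 43.1] rect [[569.5, -105.7], [43.6, 33.7], 88.9]
red [244, 241, 63, 61, 2995] [535.8, -105.6, 34.0, 37.4] rect [[535.8, -105.7], [35.0, 36.9], 61.5]
```

View pics/w5c.png

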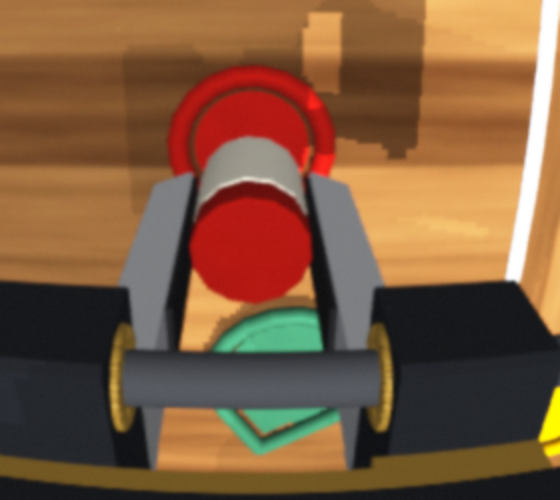

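The crop shows red held upright above its dish at crop (250,150), centred in y. Recomputed at the true lid height, its x is about 541.5 against the dish's 540.7. I lower it 32.5 mm and release.

Emit:
{"fn": "arm_command", "kwargs": {"targets": [{"hand": -0.6, "x": 0, "y": 0, "z": 0.012, "yaw": 0}, {"hand": -0.6, "x": 0, "y": 0, "z": 0.012, "yaw": 0}, {"hand": -0.6, "x": 0, "y": 0, "z": 0.005, "yaw": 0}, {"hand": -0.6, "x": 0, "y": 0, "z": 0.0035, "yaw": 0}, {"hand": -0.6, "x": 0, "y": 0, "z": 0, "yaw": 0}, {"hand": -0.6, "x": 0, "y": 0, "z": 0, "yaw": 0}]}}

```text
clock: 7.25
eef_pos: [540.7, -106.3, 21.1]
eef_rot: [3.142, -0.0, -0.0]
wrist_force: [-0.4, -0.5, -1.2]
finger_gap: 31.9
finger_force: 15.0
```

Emit:
{"fn": "arm_command", "kwargs": {"targets": [{"hand": 0.2, "x": 0, "y": 0, "z": 0, "yaw": 0}, {"hand": 0.2, "x": 0, "y": 0, "z": 0, "yaw": 0}, {"hand": 0.2, "x": 0, "y": 0, "z": 0, "yaw": 0}, {"hand": 0.2, "x": 0, "y": 0, "z": 0, "yaw": 0}, {"hand": 0.2, "x": 0, "y": 0, "z": 0, "yaw": 0}]}}

```text
clock: 7.75
eef_pos: [540.6, -106.3, 21.0]
eef_rot: [3.142, -0.0, -0.0]
wrist_force: [0.6, -0.0, 0.3]
finger_gap: 56.7
finger_force: 0.0
```

```bash
python3 tow.py w6 red 54
```

```text
7.8 [ 540.6 -106.2   21. ] [-3.142 -0.    -0.   ] 56.8322053375704
red [226, 195, 98, 106, 6468] [555.8, -106.0, 46.0, 57.4] rect [[555.7, -104.0], [47.4, 56.4], 65.8]
```

Red is released. I rise and return over the tower to measure yellow.

Emit:
{"fn": "arm_command", "kwargs": {"targets": [{"hand": 0.3, "x": 0, "y": 0, "z": -0.03, "yaw": 0}, {"hand": 0.6, "x": 0, "y": 0, "z": -0.04, "yaw": 0}, {"hand": 1, "x": 0, "y": 0, "z": -0.045, "yaw": 0}, {"hand": 1, "x": 0, "y": 0, "z": -0.045, "yaw": 0}, {"hand": 1, "x": -0.014, "y": -0.04, "z": -0.02, "yaw": 0}, {"hand": 1, "x": -0.014, "y": -0.04, "z": -0.02, "yaw": 0}, {"hand": 1, "x": -0.014, "y": -0.04, "z": -0.01, "yaw": 0}, {"hand": 1, "x": -0.014, "y": -0.04, "z": 0, "yaw": 0}, {"hand": 1, "x": -0.014, "y": -0.036, "z": 0, "yaw": 0}, {"hand": 1, "x": 0, "y": 0, "z": 0, "yaw": 0}]}}

```text
clock: 8.8
eef_pos: [469.3, 92.8, 231.3]
eef_rot: [-3.141, -0.0, 0.004]
wrist_force: [-0.3, -0.8, 0.3]
finger_gap: 94.0
finger_force: 0.0
```

Emit:
{"fn": "arm_command", "kwargs": {"targets": [{"hand": 1, "x": 0, "y": 0, "z": 0, "yaw": 0}, {"hand": 1, "x": 0, "y": 0, "z": 0, "yaw": 0}]}}

```text
clock: 9.0
eef_pos: [470.9, 89.1, 230.9]
eef_rot: [3.141, 0.0, -0.001]
wrist_force: [0.1, -0.3, 0.7]
finger_gap: 94.1
finger_force: 0.0
```

```bash
python3 tow.py w7 yellow 144; python3 - <<'E'
import cv2
im=cv2.imread("pics/w7.png"); cv2.imwrite("pics/w7c.png",cv2.resize(im[80:260,200:500],None,fx=2.5,fy=2.5))
E
```

```text
9.05 [470.9  88.9 230.8] [ 3.141e+00  0.000e+00 -1.000e-03] 93.63517791619748
yellow [480, 205, 32, 41, 857] [450.4, -142.0, 44.3, 44.5] rect [[450.3, -141.7], [44.8, 43.6], 15.5]
yellow [285, 375, 80, 11, 459] [257.9, 28.7, 15.7, 97.4] rect [[259.8, 29.9], [17.3, 95.2], 0.1]
```

View pics/w7c.png

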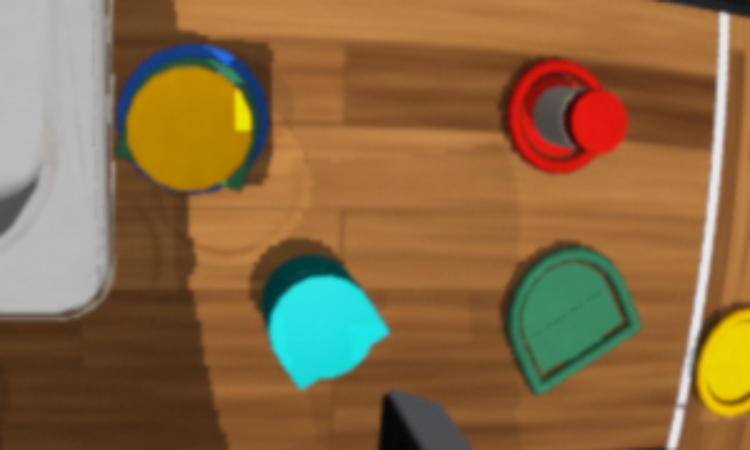

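The crop shows red standing in its dish at (560,115). The yellow lid is in shadow at crop (190,128), which is pixel (276,131), and its hue falls outside my mask. I widen the hue range for that.

```bash
sed -i 's/yellow=(24,34)/yellow=(19,34)/' h.py; python3 - <<'E'
from h import *
c=get_calibration("wrist");im=cv2.imread("pics/w7.png")[:,:,::-1]
for st,ce,m in blobs(im,"yellow",600,s=180,vmin=100):
    co=max(cv2.findContours(m.astype(np.uint8),0,1)[0],key=len)[:,0]
    p=plane("wrist",co,144,c)[:,:2].astype(np.float32);print(st,cv2.minEnclosingCircle(p),cv2.fitEllipse(p))
E
```

```text
[251, 107, 50, 49, 1964] ((535.9376831054688, 88.52444458007812), 20.824512481689453) ((535.861572265625, 88.51508331298828), (40.065792083740234, 40.72727966308594), 178.30679321289062)
[478, 203, 35, 44, 1174] ((450.6543884277344, -141.64479064941406), 24.882673263549805) ((450.65386962890625, -141.431640625), (47.26530075073242, 48.77918243408203), 148.16893005371094)
```

Yellow is at (535.9, 88.5). I move x +65 mm, go down 120 mm and grip.

Emit:
{"fn": "arm_command", "kwargs": {"targets": [{"hand": 1, "x": 0.035, "y": 0, "z": 0, "yaw": 0}, {"hand": 1, "x": 0.03, "y": 0.0005, "z": 0, "yaw": 0}, {"hand": 1, "x": 0, "y": 0, "z": 0, "yaw": 0}, {"hand": 1, "x": 0, "y": 0, "z": 0.04, "yaw": 0}, {"hand": 1, "x": 0, "y": 0, "z": 0.04, "yaw": 0}, {"hand": 0.6, "x": 0, "y": 0, "z": 0.03, "yaw": 0}, {"hand": 0.3, "x": 0, "y": 0, "z": 0.01, "yaw": 0}, {"hand": 0.1, "x": 0, "y": 0, "z": 0, "yaw": 0}, {"hand": -0.4, "x": 0, "y": 0, "z": 0, "yaw": 0}, {"hand": -0.4, "x": 0, "y": 0, "z": 0, "yaw": 0}], "newtons": 15}}

```text
clock: 10.05
eef_pos: [536.4, 89.2, 112.7]
eef_rot: [-3.141, -0.003, -0.0]
wrist_force: [0.1, 0.2, -0.7]
finger_gap: 57.4
finger_force: 0.0
```

Emit:
{"fn": "arm_command", "kwargs": {"targets": [{"hand": -0.4, "x": 0, "y": 0, "z": 0, "yaw": 0}, {"hand": -0.4, "x": 0, "y": 0, "z": 0, "yaw": 0}, {"hand": -0.4, "x": 0, "y": 0, "z": 0, "yaw": 0}, {"hand": -0.4, "x": 0, "y": 0, "z": 0, "yaw": 0}, {"hand": -0.4, "x": 0, "y": 0, "z": 0, "yaw": 0}]}}

```text
clock: 10.55
eef_pos: [535.9, 89.3, 111.7]
eef_rot: [-3.142, -0.001, -0.0]
wrist_force: [-0.8, -1.2, 7.2]
finger_gap: 41.4
finger_force: 15.0
```

Yellow is gripped (41.4 mm). I lift it and carry it to the yellow dish (399, −257).

Emit:
{"fn": "arm_command", "kwargs": {"targets": [{"hand": -0.4, "x": 0, "y": 0, "z": -0.01, "yaw": 0}, {"hand": -0.4, "x": 0, "y": 0, "z": -0.02, "yaw": 0}, {"hand": -0.4, "x": 0, "y": 0, "z": -0.02, "yaw": 0}, {"hand": -0.4, "x": 0, "y": 0, "z": 0, "yaw": 0}]}}

```text
clock: 10.95
eef_pos: [536.7, 89.4, 163.7]
eef_rot: [-3.141, -0.004, -0.0]
wrist_force: [0.1, -0.8, -1.0]
finger_gap: 41.2
finger_force: 15.0
```

Emit:
{"fn": "arm_command", "kwargs": {"targets": [{"hand": -0.4, "x": -0.015, "y": 0.038, "z": 0, "yaw": 0}, {"hand": -0.4, "x": -0.015, "y": 0.038, "z": 0, "yaw": 0}, {"hand": -0.4, "x": -0.015, "y": 0.038, "z": 0, "yaw": 0}, {"hand": -0.4, "x": -0.015, "y": 0.038, "z": 0, "yaw": 0}, {"hand": -0.4, "x": -0.015, "y": 0.038, "z": 0, "yaw": 0}, {"hand": -0.4, "x": -0.015, "y": 0.038, "z": 0, "yaw": 0}, {"hand": -0.4, "x": -0.015, "y": 0.038, "z": 0, "yaw": 0}, {"hand": -0.4, "x": -0.015, "y": 0.038, "z": 0, "yaw": 0}, {"hand": -0.4, "x": -0.017, "y": 0.042, "z": 0, "yaw": 0}, {"hand": -0.4, "x": 0, "y": 0, "z": 0, "yaw": 0}]}}

```text
clock: 11.95
eef_pos: [396.5, -260.1, 160.2]
eef_rot: [-3.142, 0.001, -0.005]
wrist_force: [0.4, -0.1, -1.4]
finger_gap: 41.5
finger_force: 15.0
```

Emit:
{"fn": "arm_command", "kwargs": {"targets": [{"hand": -0.4, "x": 0, "y": 0, "z": 0.04, "yaw": 0}, {"hand": -0.4, "x": 0, "y": 0, "z": 0.04, "yaw": 0}, {"hand": -0.4, "x": 0, "y": 0, "z": 0.02, "yaw": 0}, {"hand": -0.4, "x": 0, "y": 0, "z": 0, "yaw": 0}, {"hand": -0.4, "x": 0, "y": 0, "z": 0, "yaw": 0}]}}

```text
clock: 12.45
eef_pos: [398.8, -256.5, 61.3]
eef_rot: [-3.141, 0.0, 0.0]
wrist_force: [0.2, -0.6, 0.1]
finger_gap: 41.6
finger_force: 15.0
```

```bash
python3 tow.py w8 yellow 94; python3 - <<'E'
import cv2
im=cv2.imread("pics/w8.png"); cv2.imwrite("pics/w8c.png",cv2.resize(im[150:400,150:430],None,fx=2,fy=2))
E
```

```text
12.5 [ 399.1 -256.8   61.9] [ 3.141e+00 -1.000e-03  0.000e+00] 41.10793425920551
yellow [470, 0, 69, 65, 3416] [534.3, -381.8, 36.0, 53.3] rect [[533.9, -381.8], [36.3, 53.9], 26.4]
yellow [228, 172, 94, 73, 3684] [430.5, -256.4, 38.8, 40.1] rect [[434.1, -256.3], [36.1, 45.2], 0.0]
yellow [462, 222, 42, 36, 453] [415.3, -373.2, 12.6, 31.7] rect [[419.1, -375.7], [13.9, 29.0], 42.8]
yellow [235, 231, 81, 78, 4963] [400.3, -256.6, 41.5, 45.1] rect [[400.3, -256.6], [43.3, 43.5], 46.6]
yellow [554, 238, 6, 41, 177] [395.1, -454.7, 6.1, 39.5] rect [[395.2, -454.3], [35.9, 5.9], 25.3]
yellow [456, 259, 30, 33, 377] [392.2, -373.4, 12.4, 31.7] rect [[389.1, -376.2], [29.5, 13.6], 46.9]
yellow [185, 310, 16, 55, 505] [352.6, -207.7, 9.7, 43.2] rect [[353.0, -207.4], [9.5, 44.4], 83.0]
yellow [350, 310, 16, 55, 501] [352.6, -305.5, 9.7, 43.1] rect [[353.1, -305.4], [44.1, 9.5], 8.5]
yellow [147, 367, 296, 30, 3480] [310.7, -342.6, 16.1, 353.8] rect [[310.7, -272.7], [18.2, 211.7], 0.1]
```

View pics/w8c.png

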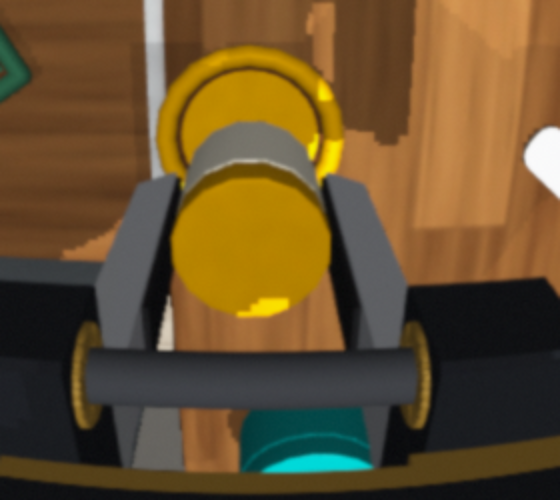

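The crop shows yellow upright and centred over its dish at crop (250,130). I lower it 40 mm and release.

Emit:
{"fn": "arm_command", "kwargs": {"targets": [{"hand": -0.4, "x": 0, "y": 0, "z": 0.015, "yaw": 0}, {"hand": -0.4, "x": 0, "y": 0, "z": 0.015, "yaw": 0}, {"hand": -0.4, "x": 0, "y": 0, "z": 0.006, "yaw": 0}, {"hand": -0.4, "x": 0, "y": 0, "z": 0.004, "yaw": 0}, {"hand": -0.4, "x": 0, "y": 0, "z": 0, "yaw": 0}, {"hand": -0.4, "x": 0, "y": 0, "z": 0, "yaw": 0}, {"hand": 0.2, "x": 0, "y": 0, "z": 0, "yaw": 0}, {"hand": 0.2, "x": 0, "y": 0, "z": 0, "yaw": 0}, {"hand": 0.2, "x": 0, "y": 0, "z": 0, "yaw": 0}, {"hand": 0.4, "x": 0, "y": 0, "z": 0, "yaw": 0}]}}

```text
clock: 13.5
eef_pos: [398.6, -256.8, 21.1]
eef_rot: [3.141, -0.0, -0.0]
wrist_force: [-0.1, -0.8, -0.2]
finger_gap: 61.6
finger_force: 0.0
```

Emit:
{"fn": "arm_command", "kwargs": {"targets": [{"hand": 0.4, "x": 0, "y": 0, "z": 0, "yaw": 0}, {"hand": 0.4, "x": 0, "y": 0, "z": 0, "yaw": 0}]}}

```text
clock: 13.7
eef_pos: [398.6, -256.7, 21.0]
eef_rot: [3.142, -0.0, -0.0]
wrist_force: [-0.1, 0.2, -0.7]
finger_gap: 65.5
finger_force: 0.0
```

Released. I return to the survey point over the tower.

Emit:
{"fn": "arm_command", "kwargs": {"targets": [{"hand": 0.4, "x": 0, "y": 0, "z": -0.03, "yaw": 0}, {"hand": 1, "x": 0, "y": 0, "z": -0.045, "yaw": 0}, {"hand": 1, "x": 0, "y": 0, "z": -0.045, "yaw": 0}, {"hand": 1, "x": 0, "y": 0, "z": -0.04, "yaw": 0}, {"hand": 1, "x": 0.009, "y": -0.043, "z": 0, "yaw": 0}, {"hand": 1, "x": 0.009, "y": -0.043, "z": 0, "yaw": 0}, {"hand": 1, "x": 0.009, "y": -0.043, "z": 0, "yaw": 0}, {"hand": 1, "x": 0.009, "y": -0.043, "z": 0, "yaw": 0}, {"hand": 1, "x": 0.009, "y": -0.043, "z": 0, "yaw": 0}, {"hand": 1, "x": 0.009, "y": -0.043, "z": 0, "yaw": 0}]}}

```text
clock: 14.7
eef_pos: [452.6, 3.0, 181.1]
eef_rot: [3.142, -0.0, -0.0]
wrist_force: [1.5, -0.3, 0.4]
finger_gap: 94.1
finger_force: 0.0
```

Emit:
{"fn": "arm_command", "kwargs": {"targets": [{"hand": 1, "x": 0.009, "y": -0.043, "z": 0, "yaw": 0}, {"hand": 1, "x": 0.009, "y": -0.044, "z": 0, "yaw": 0}, {"hand": 1, "x": 0, "y": 0, "z": 0, "yaw": 0}, {"hand": 1, "x": 0, "y": 0, "z": 0, "yaw": 0}, {"hand": 1, "x": 0, "y": 0, "z": 0, "yaw": 0}]}}

```text
clock: 15.2
eef_pos: [470.4, 87.4, 180.9]
eef_rot: [3.141, 0.0, -0.001]
wrist_force: [-0.1, -0.2, -0.1]
finger_gap: 94.0
finger_force: 0.0
```

```bash
python3 tow.py w9 green 96; python3 - <<'E'
import cv2
im=cv2.imread("pics/w9.png"); cv2.imwrite("pics/w9c.png",cv2.resize(im[80:280,200:520],None,fx=2.4,fy=2.4))
E
```

```text
15.25 [470.5  87.2 181. ] [ 3.141e+00  0.000e+00 -2.000e-03] 93.82453405547587
green [240, 101, 66, 63, 3149] [534.0, 87.7, 50.3, 53.6] rect [[535.3, 87.4], [50.8, 49.8], 75.1]
green [416, 187, 57, 65, 2219] [460.2, -72.2, 58.0, 61.7] rect [[462.8, -70.4], [54.2, 57.6], 32.3]
```

View pics/w9c.png

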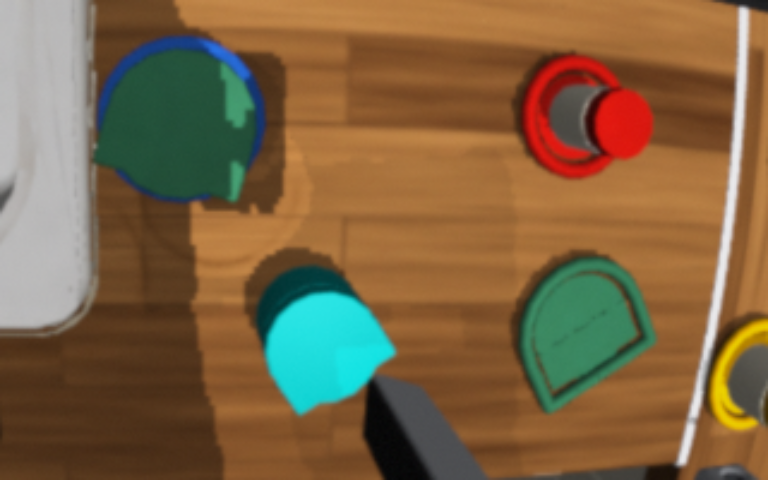

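The crop shows the arch-shaped green can on blue at crop (180,120). Its back edge runs from (97,160) to (237,200), giving a yaw of about −0.27, and red and yellow stand in their dishes. I fit the back edge for a better yaw and position.

```bash
cat > arch.py <<'E'
from h import *
def arch(im,c,u,z,yaw,**kw):
    for st,ce,m in blobs(im,"green",600,**kw):
        if np.hypot(ce[0]-u[0],ce[1]-u[1])>30: continue
        co=max(cv2.findContours(m.astype(np.uint8),0,1)[0],key=len)[:,0]
        p=plane("wrist",co,z,c)[:,:2]
        for i in range(4):
            a=np.array([[np.cos(yaw),np.sin(yaw)],[-np.sin(yaw),np.cos(yaw)]]);q=p@a.T
            mn=np.median(q[:,1]);xb=q[:,0].min()
            s=(abs(q[:,1]-(q[:,1].max()+q[:,1].min())/2)<20)&(q[:,0]<xb+10)
            k=np.polyfit(q[s,1],q[s,0],1);yaw-=np.arctan(k[0])
        lo,hi=q.min(0),q.max(0);b=np.polyval(k,(lo[1]+hi[1])/2)
        print("yaw",round(yaw,3),"ext x",(hi[0]-b).round(1),"y",(hi[1]-lo[1]).round(1))
        for x in(b+21,hi[0]-26):print("centre",(np.array([x,(lo[1]+hi[1])/2])@a).round(1))
E
python3 - <<'E'
from arch import *
arch(cv2.imread("pics/w9.png")[:,:,::-1],get_calibration("wrist"),(273,132),96,-.27,s=90,vmin=35)
E
```

```text
yaw -0.259 ext x 47.3 y 50.8
centre [534.1  87.5]
centre [534.4  87.4]
```

Green is at (534.3, 87.5) with yaw −0.26. I'll grasp 7 mm behind the arc's axis on the flat sides, at TCP (527.5, 89.3, 62.5).

Emit:
{"fn": "arm_command", "kwargs": {"targets": [{"hand": 1, "x": 0.03, "y": -0.001, "z": 0, "yaw": 0}, {"hand": 1, "x": 0.027, "y": -0.001, "z": 0, "yaw": 0}, {"hand": 1, "x": 0, "y": 0, "z": 0, "yaw": 0.13}, {"hand": 1, "x": 0, "y": 0, "z": 0, "yaw": 0.13}, {"hand": 1, "x": 0, "y": 0, "z": 0.04, "yaw": 0}, {"hand": 1, "x": 0, "y": 0, "z": 0.04, "yaw": 0}, {"hand": 1, "x": 0, "y": 0, "z": 0.028, "yaw": 0}, {"hand": 0.8, "x": 0, "y": 0, "z": 0.01, "yaw": 0}, {"hand": 0.4, "x": 0, "y": 0, "z": 0, "yaw": 0}, {"hand": 0.4, "x": 0, "y": 0, "z": 0, "yaw": 0}], "newtons": 15}}

```text
clock: 16.25
eef_pos: [528.4, 89.8, 64.4]
eef_rot: [-3.141, -0.002, -0.261]
wrist_force: [0.7, -0.6, 0.9]
finger_gap: 73.4
finger_force: 0.0
```

Emit:
{"fn": "arm_command", "kwargs": {"targets": [{"hand": -0.2, "x": 0, "y": 0, "z": 0, "yaw": 0}, {"hand": -0.2, "x": 0, "y": 0, "z": 0, "yaw": 0}, {"hand": -0.2, "x": 0, "y": 0, "z": 0, "yaw": 0}, {"hand": -0.2, "x": 0, "y": 0, "z": 0, "yaw": 0}, {"hand": -0.2, "x": 0, "y": 0, "z": 0, "yaw": 0}, {"hand": -0.2, "x": 0, "y": 0, "z": 0, "yaw": 0}], "newtons": 20}}

```text
clock: 16.85
eef_pos: [528.0, 90.3, 63.8]
eef_rot: [-3.141, -0.001, -0.26]
wrist_force: [-1.7, -0.5, 6.5]
finger_gap: 52.3
finger_force: 19.9
```

Green is gripped (52.3 mm). I lift, turn to yaw 0, carry it to TCP (425.5, −126.7), then turn to +0.56.

Emit:
{"fn": "arm_command", "kwargs": {"targets": [{"hand": -0.2, "x": 0, "y": 0, "z": -0.01, "yaw": 0}, {"hand": -0.2, "x": 0, "y": 0, "z": -0.02, "yaw": 0}, {"hand": -0.2, "x": 0, "y": 0, "z": -0.03, "yaw": 0}, {"hand": -0.2, "x": 0, "y": 0, "z": 0, "yaw": -0.13}, {"hand": -0.2, "x": 0, "y": 0, "z": 0, "yaw": -0.13}, {"hand": -0.2, "x": 0, "y": 0, "z": 0, "yaw": 0}]}}

```text
clock: 17.45
eef_pos: [527.6, 90.3, 123.5]
eef_rot: [-3.142, -0.0, 0.002]
wrist_force: [-0.4, 0.0, -0.8]
finger_gap: 52.0
finger_force: 19.9
```

Emit:
{"fn": "arm_command", "kwargs": {"targets": [{"hand": -0.2, "x": -0.017, "y": 0.036, "z": 0, "yaw": 0}, {"hand": -0.2, "x": -0.017, "y": 0.036, "z": 0, "yaw": 0}, {"hand": -0.2, "x": -0.017, "y": 0.036, "z": 0, "yaw": 0}, {"hand": -0.2, "x": -0.017, "y": 0.036, "z": 0, "yaw": 0}, {"hand": -0.2, "x": -0.017, "y": 0.036, "z": 0, "yaw": 0}, {"hand": -0.2, "x": -0.0175, "y": 0.037, "z": 0, "yaw": 0}, {"hand": -0.2, "x": 0, "y": 0, "z": 0, "yaw": -0.14}, {"hand": -0.2, "x": 0, "y": 0, "z": 0, "yaw": -0.14}, {"hand": -0.2, "x": 0, "y": 0, "z": 0, "yaw": -0.14}, {"hand": -0.2, "x": 0, "y": 0, "z": 0, "yaw": -0.14}]}}

```text
clock: 18.45
eef_pos: [425.0, -126.8, 123.2]
eef_rot: [-3.141, 0.0, 0.561]
wrist_force: [-0.2, 0.3, -0.5]
finger_gap: 52.1
finger_force: 19.9
```

Emit:
{"fn": "arm_command", "kwargs": {"targets": [{"hand": -0.2, "x": 0, "y": 0, "z": 0.03, "yaw": 0}, {"hand": -0.2, "x": 0, "y": 0, "z": 0.03, "yaw": 0}, {"hand": -0.2, "x": 0, "y": 0, "z": 0, "yaw": 0}, {"hand": -0.2, "x": 0, "y": 0, "z": 0, "yaw": 0}, {"hand": -0.2, "x": 0, "y": 0, "z": 0, "yaw": 0}]}}

```text
clock: 18.95
eef_pos: [425.8, -127.0, 64.4]
eef_rot: [3.14, -0.001, 0.559]
wrist_force: [0.7, -0.4, -1.3]
finger_gap: 52.4
finger_force: 19.9
```

```bash
python3 - <<'E'
from arch import *
c=get_calibration("wrist");im=camera("wrist");cv2.imwrite("pics/w10.png",im[:,:,::-1]);cv2.imwrite("pics/w10c.png",cv2.resize(im[150:400,150:430,::-1],None,fx=2,fy=2))
s=manip.read_state();print(s["eef_pos"],s["eef_rot"],s["finger_gap"])
for st,ce,m in blobs(im,"green",400,s=90,vmin=35): print(st,ce)
E
```

```text
[ 425.8207919  -127.01122939   64.40747827] [ 3.13984865e+00 -1.37323262e-03  5.58770231e-01] 52.093812555755775
[225, 161, 102, 142, 9517] [275.3, 245.5]
[239, 173, 74, 37, 1124] [275.1, 187.0]
```

View pics/w10c.png

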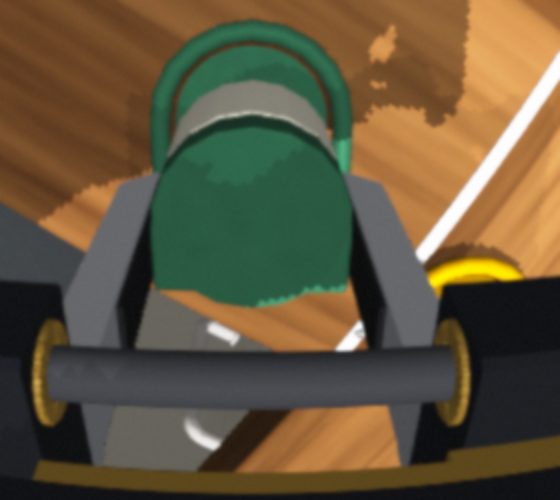

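The crop shows green over its dish, aligned in yaw and sideways. One quick check of the fore-aft offset before lowering.

```bash
python3 - <<'E'
from h import *
c=get_calibration("wrist");d=np.array([np.cos(.559),np.sin(.559)])
zt=64.4-15.8+48
f=plane("wrist",[(275.5,160.5)],8,c)[0,:2]@d-37.6; b=plane("wrist",[(275.5,297.5)],zt,c)[0,:2]@d+21; fr=plane("wrist",[(275.5,213)],zt,c)[0,:2]@d-26
print("dish",f,"est",np.array([431.2,-123.1])@d,"can from back",b,"front",fr)
E
```

```text
dish 301.1988649015832 est 300.28057746839715 can from back 300.2493987234467 front 300.89950664276546
```

The fore-aft error is under 1 mm. I lower green 42 mm and release.

Emit:
{"fn": "arm_command", "kwargs": {"targets": [{"hand": -0.2, "x": 0, "y": 0, "z": 0.015, "yaw": 0}, {"hand": -0.2, "x": 0, "y": 0, "z": 0.015, "yaw": 0}, {"hand": -0.2, "x": 0, "y": 0, "z": 0.008, "yaw": 0}, {"hand": -0.2, "x": 0, "y": 0, "z": 0.004, "yaw": 0}, {"hand": -0.2, "x": 0, "y": 0, "z": 0, "yaw": 0}, {"hand": -0.2, "x": 0, "y": 0, "z": 0, "yaw": 0}]}}

```text
clock: 19.6
eef_pos: [425.4, -126.9, 21.5]
eef_rot: [3.141, -0.001, 0.56]
wrist_force: [-0.4, -0.1, -0.8]
finger_gap: 51.8
finger_force: 19.9
```

Emit:
{"fn": "arm_command", "kwargs": {"targets": [{"hand": 0.4, "x": 0, "y": 0, "z": 0, "yaw": 0}, {"hand": 0.4, "x": 0, "y": 0, "z": 0, "yaw": 0}, {"hand": 0.4, "x": 0, "y": 0, "z": 0, "yaw": 0}, {"hand": 0.4, "x": 0, "y": 0, "z": 0, "yaw": 0}, {"hand": 0.4, "x": 0, "y": 0, "z": 0, "yaw": 0}, {"hand": 0.4, "x": 0, "y": 0, "z": 0, "yaw": 0}]}}

```text
clock: 20.2
eef_pos: [425.1, -126.7, 20.9]
eef_rot: [-3.142, 0.0, 0.56]
wrist_force: [0.2, 0.0, 0.6]
finger_gap: 65.7
finger_force: 0.0
```

Emit:
{"fn": "arm_command", "kwargs": {"targets": [{"hand": 0.4, "x": 0, "y": 0, "z": -0.03, "yaw": 0}, {"hand": 1, "x": 0, "y": 0, "z": -0.045, "yaw": 0}, {"hand": 1, "x": 0, "y": 0, "z": -0.045, "yaw": 0}, {"hand": 1, "x": 0, "y": 0, "z": -0.03, "yaw": 0.14}, {"hand": 1, "x": 0, "y": 0, "z": 0, "yaw": 0.14}, {"hand": 1, "x": 0, "y": 0, "z": 0, "yaw": 0.14}, {"hand": 1, "x": 0, "y": 0, "z": 0, "yaw": 0.14}, {"hand": 1, "x": 0, "y": 0, "z": 0, "yaw": 0}]}}

```text
clock: 21.0
eef_pos: [425.0, -126.7, 171.0]
eef_rot: [-3.142, 0.0, -0.003]
wrist_force: [0.5, 0.1, -0.3]
finger_gap: 93.8
finger_force: 0.0
```

Emit:
{"fn": "arm_command", "kwargs": {"targets": [{"hand": 1, "x": 0.009, "y": -0.043, "z": 0, "yaw": 0}, {"hand": 1, "x": 0.009, "y": -0.043, "z": 0, "yaw": 0}, {"hand": 1, "x": 0.009, "y": -0.043, "z": 0, "yaw": 0}, {"hand": 1, "x": 0.009, "y": -0.043, "z": 0, "yaw": 0}, {"hand": 1, "x": 0.009, "y": -0.042, "z": 0, "yaw": 0}, {"hand": 1, "x": 0, "y": 0, "z": 0, "yaw": 0}, {"hand": 1, "x": 0, "y": 0, "z": 0, "yaw": 0}, {"hand": 1, "x": 0, "y": 0, "z": 0, "yaw": 0}]}}

```text
clock: 21.8
eef_pos: [469.9, 86.4, 170.9]
eef_rot: [3.141, 0.0, 0.001]
wrist_force: [-0.0, 0.1, 0.1]
finger_gap: 93.8
finger_force: 0.0
```

```bash
python3 tow.py w11 blue 48; python3 tow.py w11 green 54
```

```text
21.85 [470.   86.2 170.9] [ 3.141  0.    -0.   ] 93.99191746501124
blue [239, 94, 72, 72, 4050] [534.2, 87.2, 66.2, 66.3] rect [[533.8, 87.0], [66.7, 66.2], 0.0]
blue [528, 113, 32, 68, 1830] [534.0, -243.8, 65.7, 91.3] rect [[533.3, -241.2], [85.1, 62.9], 10.3]
21.9 [470.   86.2 171. ] [ 3.141e+00  0.000e+00 -1.000e-03] 94.27520507131179
green [419, 189, 65, 68, 2103] [439.8, -105.4, 62.4, 87.7] rect [[440.5, -103.0], [86.1, 71.5], 34.9]
```

View pics/w11.png

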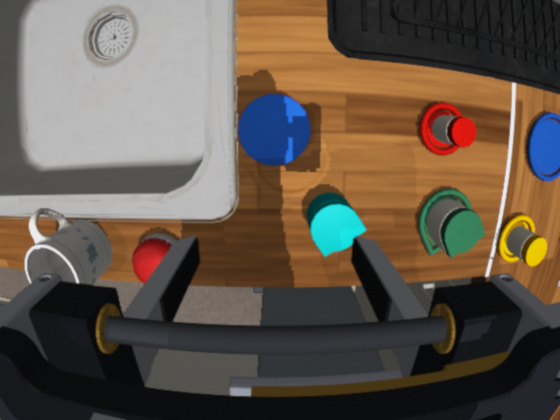

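Green stands in its dish at (455,222), with red and yellow fine. Blue stands alone at (274,130), at (534, 87.1). I move over it and descend in two stages, watching the force because the left finger comes down over the sink lip.

Emit:
{"fn": "arm_command", "kwargs": {"targets": [{"hand": 1, "x": 0.034, "y": -0.0005, "z": 0, "yaw": 0}, {"hand": 1, "x": 0.03, "y": -0.0005, "z": 0, "yaw": 0}, {"hand": 1, "x": 0, "y": 0, "z": 0, "yaw": 0}, {"hand": 1, "x": 0, "y": 0, "z": 0.04, "yaw": 0}, {"hand": 1, "x": 0, "y": 0, "z": 0.04, "yaw": 0}, {"hand": 1, "x": 0, "y": 0, "z": 0.03, "yaw": 0}, {"hand": 1, "x": 0, "y": 0, "z": 0.015, "yaw": 0}, {"hand": 1, "x": 0, "y": 0, "z": 0.01, "yaw": 0}, {"hand": 1, "x": 0, "y": 0, "z": 0.005, "yaw": 0}, {"hand": 1, "x": 0, "y": 0, "z": 0, "yaw": 0}]}}

```text
clock: 22.9
eef_pos: [534.0, 87.9, 31.1]
eef_rot: [-3.142, -0.0, -0.0]
wrist_force: [0.4, -0.2, -0.3]
finger_gap: 94.3
finger_force: 0.0
```

Emit:
{"fn": "arm_command", "kwargs": {"targets": [{"hand": 0.7, "x": 0, "y": 0, "z": 0.003, "yaw": 0}, {"hand": 0.7, "x": 0, "y": 0, "z": 0.003, "yaw": 0}, {"hand": 0.7, "x": 0, "y": 0, "z": 0.003, "yaw": 0}, {"hand": 0.6, "x": 0, "y": 0, "z": 0.003, "yaw": 0}, {"hand": 0.6, "x": 0, "y": 0, "z": 0, "yaw": 0}]}}

```text
clock: 23.4
eef_pos: [533.9, 88.2, 18.5]
eef_rot: [3.142, 0.001, -0.0]
wrist_force: [0.7, -0.0, 0.6]
finger_gap: 75.4
finger_force: 0.0
```

Emit:
{"fn": "arm_command", "kwargs": {"targets": [{"hand": 0.2, "x": 0, "y": 0, "z": 0, "yaw": 0}, {"hand": 0.2, "x": 0, "y": 0, "z": 0, "yaw": 0}, {"hand": 0.2, "x": 0, "y": 0, "z": 0, "yaw": 0}, {"hand": 0.2, "x": 0, "y": 0, "z": 0, "yaw": 0}, {"hand": 0.2, "x": 0, "y": 0, "z": 0, "yaw": 0}, {"hand": 0.2, "x": 0, "y": 0, "z": 0, "yaw": 0}], "newtons": 20}}

```text
clock: 24.0
eef_pos: [534.2, 88.3, 19.0]
eef_rot: [-3.142, -0.0, -0.0]
wrist_force: [-0.2, -0.1, -0.3]
finger_gap: 67.2
finger_force: 19.9
```

Gripped (67.2 mm). I lift it and carry it to the blue dish (533.4, −296).

Emit:
{"fn": "arm_command", "kwargs": {"targets": [{"hand": 0.2, "x": 0, "y": 0, "z": -0.01, "yaw": 0}, {"hand": 0.2, "x": 0, "y": 0, "z": -0.03, "yaw": 0}, {"hand": 0.2, "x": 0, "y": 0, "z": -0.04, "yaw": 0}, {"hand": 0.2, "x": 0, "y": 0, "z": -0.03, "yaw": 0}, {"hand": 0.2, "x": 0, "y": 0, "z": 0, "yaw": 0}]}}

```text
clock: 24.5
eef_pos: [535.8, 88.5, 133.5]
eef_rot: [-3.141, -0.007, -0.0]
wrist_force: [-0.7, 0.0, -1.9]
finger_gap: 67.6
finger_force: 19.9
```

Emit:
{"fn": "arm_command", "kwargs": {"targets": [{"hand": 0.2, "x": 0, "y": 0.0384, "z": 0, "yaw": 0}, {"hand": 0.2, "x": 0, "y": 0.0384, "z": 0, "yaw": 0}, {"hand": 0.2, "x": 0, "y": 0.0384, "z": 0, "yaw": 0}, {"hand": 0.2, "x": 0, "y": 0.0384, "z": 0, "yaw": 0}, {"hand": 0.2, "x": 0, "y": 0.0384, "z": 0, "yaw": 0}, {"hand": 0.2, "x": 0, "y": 0.0384, "z": 0, "yaw": 0}, {"hand": 0.2, "x": 0, "y": 0.0384, "z": 0, "yaw": 0}, {"hand": 0.2, "x": 0, "y": 0.0384, "z": 0, "yaw": 0}, {"hand": 0.2, "x": 0, "y": 0.0384, "z": 0, "yaw": 0}, {"hand": 0.2, "x": -0.0008, "y": 0.0384, "z": 0, "yaw": 0}]}}

```text
clock: 25.5
eef_pos: [532.5, -297.0, 127.6]
eef_rot: [-3.14, 0.002, -0.0]
wrist_force: [-0.3, -0.2, -2.1]
finger_gap: 67.0
finger_force: 19.9
```

Emit:
{"fn": "arm_command", "kwargs": {"targets": [{"hand": 0.2, "x": 0, "y": 0, "z": 0, "yaw": 0}, {"hand": 0.2, "x": 0, "y": 0, "z": 0.03, "yaw": 0}, {"hand": 0.2, "x": 0, "y": 0, "z": 0.03, "yaw": 0}, {"hand": 0.2, "x": 0, "y": 0, "z": 0, "yaw": 0}, {"hand": 0.2, "x": 0, "y": 0, "z": 0, "yaw": 0}, {"hand": 0.2, "x": 0, "y": 0, "z": 0, "yaw": 0}]}}

```text
clock: 26.1
eef_pos: [533.9, -295.8, 70.5]
eef_rot: [3.141, -0.002, 0.0]
wrist_force: [-0.6, 0.0, -1.3]
finger_gap: 67.1
finger_force: 19.9
```

```bash
python3 tow.py w12 blue 97; python3 - <<'E'
import cv2
im=cv2.imread("pics/w12.png"); cv2.imwrite("pics/w12c.png",cv2.resize(im[130:400,130:430],None,fx=2,fy=2))
E
```

```text
26.15 [ 533.9 -295.9   70.6] [ 3.14e+00 -2.00e-03  0.00e+00] 67.37807712443934
blue [211, 156, 129, 167, 13768] [545.1, -296.0, 68.2, 98.1] rect [[546.0, -297.2], [69.4, 95.7], 85.4]
blue [227, 168, 98, 52, 1907] [556.2, -296.0, 50.3, 59.2] rect [[575.3, -296.4], [48.9, 25.4], 88.7]
```

View pics/w12c.png

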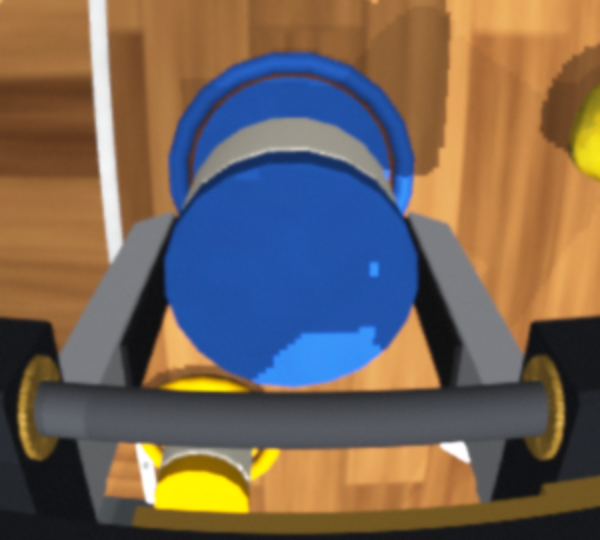

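The crop shows blue centred over its dish at crop (290,160). I lower it 45.3 mm and release.

Emit:
{"fn": "arm_command", "kwargs": {"targets": [{"hand": 0.2, "x": 0, "y": 0, "z": 0.015, "yaw": 0}, {"hand": 0.2, "x": 0, "y": 0, "z": 0.015, "yaw": 0}, {"hand": 0.2, "x": 0, "y": 0, "z": 0.01, "yaw": 0}, {"hand": 0.2, "x": 0, "y": 0, "z": 0.0053, "yaw": 0}, {"hand": 0.2, "x": 0, "y": 0, "z": 0, "yaw": 0}, {"hand": 0.2, "x": 0, "y": 0, "z": 0, "yaw": 0}]}}

```text
clock: 26.75
eef_pos: [533.3, -295.6, 23.3]
eef_rot: [-3.141, 0.0, -0.0]
wrist_force: [0.6, 1.3, -1.6]
finger_gap: 67.1
finger_force: 19.9
```

Emit:
{"fn": "arm_command", "kwargs": {"targets": [{"hand": 1, "x": 0, "y": 0, "z": 0, "yaw": 0}, {"hand": 1, "x": 0, "y": 0, "z": 0, "yaw": 0}, {"hand": 1, "x": 0, "y": 0, "z": 0, "yaw": 0}, {"hand": 1, "x": 0, "y": 0, "z": 0, "yaw": 0}, {"hand": 1, "x": 0, "y": 0, "z": 0, "yaw": 0}, {"hand": 1, "x": 0, "y": 0, "z": 0, "yaw": 0}]}}

```text
clock: 27.35
eef_pos: [533.2, -295.8, 23.7]
eef_rot: [3.142, -0.0, -0.0]
wrist_force: [-0.1, -0.1, -0.4]
finger_gap: 94.1
finger_force: 0.0
```

Emit:
{"fn": "arm_command", "kwargs": {"targets": [{"hand": 1, "x": 0, "y": 0, "z": -0.03, "yaw": 0}, {"hand": 1, "x": 0, "y": 0, "z": -0.045, "yaw": 0}, {"hand": 1, "x": 0, "y": 0, "z": -0.045, "yaw": 0}, {"hand": 1, "x": -0.03, "y": -0.02, "z": -0.03, "yaw": 0}, {"hand": 1, "x": -0.03, "y": -0.03, "z": -0.02, "yaw": 0}, {"hand": 1, "x": -0.03, "y": -0.03, "z": 0, "yaw": 0}, {"hand": 1, "x": 0, "y": 0, "z": 0, "yaw": 0}, {"hand": 1, "x": 0, "y": 0, "z": 0, "yaw": 0}, {"hand": 1, "x": 0, "y": 0, "z": 0, "yaw": 0}]}}

```text
clock: 28.25
eef_pos: [443.9, -216.3, 193.7]
eef_rot: [3.141, -0.0, -0.0]
wrist_force: [0.1, 0.1, -0.2]
finger_gap: 93.9
finger_force: 0.0
```

```bash
for k in red yellow green blue; do python3 tow.py w13 $k 54; done
```

```text
28.3 [ 443.8 -216.3  193.5] [-3.142e+00  0.000e+00 -1.000e-03] 93.82129625033691
red [151, 74, 54, 54, 1993] [538.8, -118.8, 53.1, 55.0] rect [[538.9, -119.1], [54.1, 54.5], 35.7]
red [0, 215, 8, 31, 164] [388.6, 169.3, 15.2, 52.5] rect [[389.1, 167.3], [15.9, 49.4], 69.1]
28.35 [ 443.7 -216.3  193.3] [-3.141e+00  0.000e+00 -1.000e-03] 93.83709254671388
yellow [534, 13, 26, 25, 345] [671.4, -565.6, 20.7, 70.2] rect [[671.6, -566.6], [21.4, 68.4], 28.6]
yellow [438, 72, 48, 45, 1684] [555.4, -420.1, 48.0, 64.9] rect [[555.5, -419.6], [49.9, 63.9], 1.9]
yellow [279, 189, 60, 63, 2620] [413.0, -252.0, 60.9, 69.2] rect [[413.3, -250.8], [63.0, 67.2], 72.3]
yellow [506, 212, 51, 61, 743] [374.5, -573.9, 82.1, 103.0] rect [[370.1, -571.1], [110.7, 77.5], 71.7]
yellow [428, 221, 35, 49, 522] [376.2, -455.0, 63.4, 112.7] rect [[379.8, -415.3], [38.9, 63.0], 86.3]
yellow [95, 303, 26, 51, 671] [249.6, 15.4, 38.2, 97.2] rect [[250.2, 16.3], [37.5, 102.6], 72.1]
yellow [431, 303, 25, 51, 664] [249.8, -448.0, 37.9, 97.0] rect [[249.6, -448.7], [102.6, 37.3], 17.6]
yellow [251, 351, 258, 46, 2801] [156.7, -475.5, 33.4, 594.1] rect [[158.3, -395.1], [38.9, 427.7], 0.2]
yellow [146, 374, 52, 19, 498] [154.8, -51.9, 31.0, 88.8] rect [[156.6, -61.1], [81.3, 33.0], 89.0]
28.4 [ 443.6 -216.2  193.2] [-3.141e+00  1.000e-03 -1.000e-03] 93.89818124156933
green [164, 161, 73, 69, 2535] [440.6, -133.4, 64.9, 79.1] rect [[442.7, -130.0], [61.9, 74.7], 31.9]
28.45 [ 443.5 -216.1  193.2] [-3.141e+00  1.000e-03 -1.000e-03] 94.40457490235468
blue [304, 63, 84, 85, 5206] [532.4, -286.4, 83.7, 84.2] rect [[532.5, -286.3], [84.3, 84.1], 54.4]
```

View pics/w13.png

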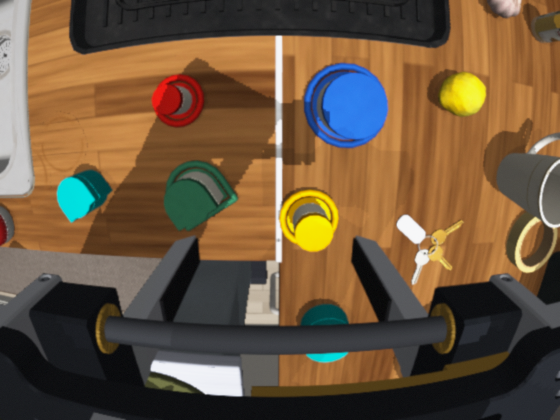

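The picture shows all four canisters standing upright and seated: red (170,101), blue (352,105), yellow (312,225), green (190,205). The lemon and the mug are untouched, and each release point matched its dish to about 1 mm. I hand the job in.

```bash
python3 -c "
from cell import manip;print(manip.sign_off())"
```

```text
the job is handed in; nothing more can be done
None
```

I stood all four canisters upright in their own dishes in order (red, yellow, green, blue), turned the green one's flat back to its dish's straight side, left the mug and lemon alone, and handed the job in at about 28.5 s; no verdict came back.

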